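# Line up a group of ancient pots by height for the record photograph

## Robot

A 6-joint arm with a two-finger parallel gripper is mounted at the origin on the work surface. World frame = base frame: x ahead of the robot, y to its left, z up, the work surface at z = 0. Lengths are in m, angles in rad, forces in N, time in s.
With the tool pointing down it reaches from about 0.35 to 0.775 m from the base axis. Payload 7.3 kg.
Tool frame: the origin (TCP) lies on the centre line of the jaws, within the pads' length; the fingertips stand 25 mm ahead of it and the grasp point (between the pads) lies 6 mm ahead of it; z points along the fingers, y is the line along which they close (so a half turn about z gives the same grasp; the last joint's range is limited). The gripper opens to 92 mm and grips with 3 to 60 N. Pads are 19 mm wide; open, the fingers measure 130 mm over their backs; the gripper's body (75 mm by 190 mm) begins 47 mm behind the grasp point.
Start: joints at [1.101, 0.342, 1.524, -0, 1.275, -0.146], TCP at [0.167, 0.498, 0.221] pointing down, gripper open.
Joint ranges: [-2.53, 2.53], [-0.77, 2.02], [0.04, 2.7], [-1, 4.14], [0.28, 2.66], [-3.11, 3.11]. Speed limits (rad/s): [2.57, 2.57, 3.14, 3.14, 3.14, 3.14].

## Interface

Orientations are given as [roll, pitch, yaw] about the fixed x, y, z axes, in that order (R = Rz(yaw) Ry(pitch) Rx(roll)).
In Python, from cell import status, read_camera, camera_info, ticket, models gives the robot as it stands.
- The arm moves only by the tool send_rows, never from a script. Its argument "plan" is a list of rows, each an object with "offset": the shift along the tool's x, y, z in mm, a list of three; "yaw": the turn about the tool's z in rad. In form: [{"offset": [dx, dy, dz], "yaw": yaw}, ...]. A call has 1 to 20 rows; each row shifts and turns the commanded pose from where the row before left it, along the tool's axes as they then stand; what a row does not reach is not made up. A row lasts 1/10 s, in which the tool goes at most 50 mm and 8.59 degrees, less where a joint would pass 70% of its speed; a pose out of reach is approached as far as the arm can. A call is refused whole if a number of a shift passes 50 or a number of a turn 0.15, either way. A call with a gripper value outside its range is refused whole. "hand" is the closure, from 0 (fully open) to 1 (shut), set as the call begins (left out, the last holds). The fingers move at their own pace and stop on an object; "squeeze" is the grip in N (left out, the last holds). Time passes only in rows, so rows that do not move let the fingers close. It gives the time, the measured TCP pose, the force, the opening and the grip force at its end, in the units of the state.
- status.observe(): the state, without advancing time (a new reading comes with each control period).
- read_camera(name): name is "scene" or "top" or "wrist"; returns the picture (420x560x3 uint8, red, green, blue); there is no depth.
- camera_info(name): a dict with "vfov" (degrees; the focal length in pixels is half the picture's height over the tangent of half this angle, whatever the lens; pixels are square), "cx", "cy" (the principal point, pixels), "origin" and "attitude" of the camera in the world. Camera axes: x right, y down, z forward; pixel columns grow to the right and rows downward; lengths in m; the calibration is good to about 2 mm. A picture is of the moment at which its call begins: read the wrist's pose just before it. camera_info takes no time and is no camera call; for the wrist camera it gives the pose at the moment of the call.
- ticket.hand_in(): hands the job in; it is judged then, once.
Trained networks look in the newest picture that a camera, given by its name, has taken for a name from the list of things; names that differ only in an ending like _2 or _b are one class to them, and where a whole thing is asked for, a point or a joint stands for the part that bears it (a point fixed in the world has none). Each returns a list of dicts, best first, with "conf" (0 to 1); they miss things now and then, are a little off and sometimes report something else, mostly with a low value. They report only what shows in the picture. A call takes as long as a camera call. They do not tell look-alikes from the thing itself.
- models.regions_of(camera, label): "mask" (420x560 bool, what is visible of it) and "extent" ([left, top, right, bottom] in pixels, round what is visible of it).
The state is a dict: "time": time; "qpos": joint angles; "qvel": joint speeds; "joint_efforts": joint torques, N m; "tool_pos": TCP position; "tool_rot": TCP orientation; "contact_force": force on the tool from outside, world axes, zero at the start; "torque": the same for the moment, N m; "opening": finger opening in m; "grip_force": force on a finger pad.
Only numpy, scipy, OpenCV 4.12 (cv2) and the standard library are available. Lean on these libraries where they do the work, as an engineer would, in place of code of your own. Each camera call takes 0.05 s, during which the arm holds its last target. There are 200 camera calls.

## Task

Set up the four small ancient pots for their record photograph: stand them upright on the four blue discs of the white board, one wholly on each disc, in order of height, the tallest on the disc next to the upright black-and-white scale and the shortest at the far end. They are fragile: set each one down and let go, never drop one or tip it over, and leave the jar with the brass lid where it stands.

Things in the scene. Friction and masses are not known exactly. Their poses are not given: they have to be found in the camera images.
- lekythos: Ancient oil flask, the tallest and slimmest pot: 100 mm high, pale tan body between orange bands, black shoulder and neck, orange lip. Foot 36 mm across; straight body 48 mm across from 40 to 72 mm up (grip there, about 60 mm up: lower, and the top meets the gripper's body); neck 18 mm, lip 34 mm across. 170 g, varying. Loose, round about its vertical axis; origin at the centre of its underside, z up.
- olpe: Ancient jug without handle: 81 mm high, black, one orange band at the shoulder, flared black lip. Foot 36 mm across; straight body 50 mm across from 30 to 52 mm up (grip there, about 44 mm up); neck 30 mm, lip 40 mm across. 150 g, varying. Loose, round about its vertical axis; origin at the centre of its underside, z up.
- aryballos: Ancient ball-shaped oil pot: 61 mm high, orange with two black bands, orange neck and disc lip. Foot 32 mm across; belly widest, 52 mm, at 28 mm up (grip there); neck 20 mm, lip 32 mm across. 110 g, varying. Loose, round about its vertical axis; origin at the centre of its underside, z up.
- pyxis: Ancient low round box, the shortest pot: 42 mm high, black sides, tan top. Foot 36 mm across; sides 48 to 50 mm across from 8 to 34 mm up (grip about 24 mm up); top 40 mm across. 90 g, varying. Loose, round about its vertical axis; origin at the centre of its underside, z up.
- mark_a: One of four identical flat blue discs, 56 mm across with a small white dot at the centre, printed in one straight row, 90 mm apart, on a white board (490 x 90 mm, 8 mm thick, fixed; each start puts it elsewhere and turns it a little). Which letter lies where in the row changes. Origin at the disc's centre on the board's top face, 8 mm above the table; x axis across the row, y axis along the row.
- mark_b: Another of the four identical blue discs: see mark_a.
- mark_c: Another of the four identical blue discs: see mark_a.
- mark_d: Another of the four identical blue discs: see mark_a.
- staff: Photographic scale: an upright square rod 14 mm thick with black and white bands and a red tip, on a red foot 40 x 30 mm, fixed on the board in line with the discs beyond one end of the row (which end changes), 85 mm from the nearest disc's centre; its top is 128 mm above the board. A flat 4 mm grey colour card lies at the other end. Origin at the centre of the foot's underside, on the board.
- jar: Bystander: a small glass jar with a brass lid and a paper label, 56 mm across and 75 mm high, loose, standing in the middle near the robot between the pots. Origin at the centre of its underside.
There are look-alikes about, which are no part of the job. What is shaped like the aryballos but green, purple or turquoise is not meant.

How it is judged:
By the outcome, as a careful person would: the job done as asked, in the order asked, and still so for the second after the job is handed in, with the robot touching nothing.
It also fails if it takes over 106 s, if anything falls off the work surface, if the arm or the gripper's body presses on something with over 40 N, if the wrist force passes 120 N, or if a joint passes its speed limit or range.

## Working session

There is one attempt and no reset: what is moved stays moved. The work goes in short steps, Python scripts to look and compute and a tool call to move; the robot and the scene stay as the last step left them, time stands still between calls to the robot, and variables do not carry over. Pictures are saved under pics/ and viewed, at most 14 in all, crops included, and the job is handed in when it is done.

Besides the shell and the picture viewer there is one more tool, called after "Emit:" as a command line: name --argument value ..., lists and objects as JSON in quotes. send_rows: Moves the arm, as the interface text tells. Its arguments: {"type":"object","properties":{"plan":{"type":"array"},"hand":{"type":"number"},"squeeze":{"type":"number"}},"required":["plan"]}

```bash
mkdir -p pics; ls; cat > h.py <<'E'
import numpy as np,cv2
from cell import status, read_camera, camera_info, ticket, models
E
python3 - <<'E'
from h import *
print(status.observe())
for c in("scene","top"):
    print(c,camera_info(c)); im=read_camera(c); cv2.imwrite(f"pics/{c}0.png",im[:,:,::-1])
print(camera_info("wrist"))
E
```

```text
pics
{'time': 0.0, 'qpos': array([ 1.10098789e+00,  3.42683966e-01,  1.52504016e+00, -9.34022407e-06,
        1.27537126e+00, -1.46020001e-01]), 'qvel': array([-8.19219074e-04, -2.69117116e-04,  5.13888123e-04, -2.89681545e-04,
       -4.51993282e-05,  8.07775297e-04]), 'joint_efforts': array([-2.39811925e-03, -4.31228864e+01, -2.44219065e+01,  7.13649415e-02,
        5.60801569e-02, -1.45911349e-04]), 'tool_pos': array([0.16683447, 0.49734527, 0.220757  ]), 'tool_rot': array([-3.14010462e+00, -2.09812910e-04,  2.81780678e+00]), 'contact_force': array([-0.38436755,  0.22541084,  0.65355173]), 'torque': array([-0.00702789, -0.02116573,  0.0348401 ]), 'grip_force': 0.0, 'opening': 0.09188106962878734}
scene {'vfov': 43.051652203136015, 'cx': 281.05674584484854, 'cy': 210.9814395637108, 'origin': array([ 1.01782312, -0.48880649,  0.8138606 ]), 'attitude': array([-2.39493412e+00, -8.89414375e-04,  7.64229706e-01])}
top {'vfov': 45.22464315561372, 'cx': 269.32575623172977, 'cy': 211.24651611394845, 'origin': array([0.32149323, 0.00644777, 1.18319396]), 'attitude': array([-2.96835962,  0.00550971, -1.57356746])}
{'vfov': 67.99372282865298, 'cx': 283.2116411567336, 'cy': 211.36624505659472, 'origin': array([0.09767092, 0.52143883, 0.3843224 ]), 'attitude': array([ 2.86688917e+00, -1.64552947e-04,  1.24665772e+00])}
```

View pics/scene0.png

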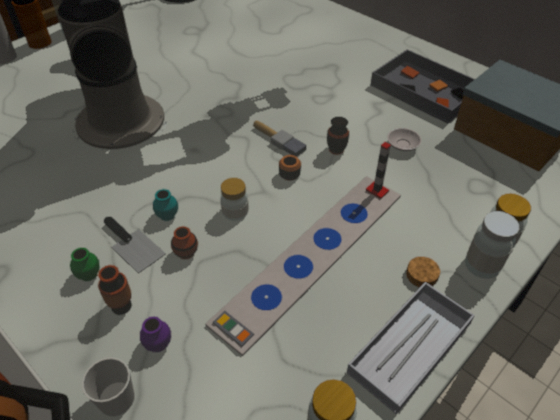

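View pics/top0.png

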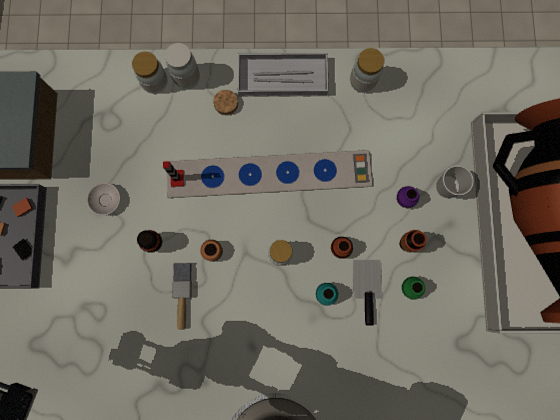

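Scene view: lekythos candidate (115,288), aryballos candidate (184,242), with look-alikes green (84,265), purple (155,333) and turquoise (165,204). The pyxis candidate is at (290,166), the olpe at (338,135), the jar at (234,197) and the staff at (380,170). I'll confirm with an enlarged crop and measure.

```bash
cat >> h.py <<'E'
from scipy.spatial.transform import Rotation as Ro
def ray(info,px):
    f=210/np.tan(np.radians(info["vfov"])/2)
    d=np.array([(px[0]-info["cx"])/f,(px[1]-info["cy"])/f,1.])
    return np.array(info["origin"]), Ro.from_euler("xyz",info["attitude"]).as_matrix()@d
def hit(info,px,z):
    o,d=ray(info,px); return o+d*(z-o[2])/d[2]
def proj(info,p):
    f=210/np.tan(np.radians(info["vfov"])/2)
    c=Ro.from_euler("xyz",info["attitude"]).as_matrix().T@(np.array(p)-info["origin"])
    return c[:2]/c[2]*f+[info["cx"],info["cy"]]
E
python3 - <<'E'
from h import *
H=dict(lekythos=.1,olpe=.081,aryballos=.061,pyxis=.042,jar=.075,staff=.136,mark_a=.008)
for cam in("top","scene"):
    i=camera_info(cam); im=read_camera(cam)
    for n,h in H.items():
        for r in models.regions_of(cam,n)[:5]:
            e=np.array(r["extent"]); ys,xs=np.nonzero(r["mask"]); c=(xs.mean(),ys.mean())
            z=.008 if n=="mark_a" else h/2
            print(cam,n,round(float(r["conf"]),2),e.round(),np.round(hit(i,c,z)[:2],3))
im=cv2.imread("pics/scene0.png")
a=cv2.resize(im[220:320,60:210],None,fx=5,fy=5,interpolation=3)[:,:]
b=cv2.resize(im[110:190,260:410],None,fx=5,fy=5,interpolation=3)
cv2.imwrite("pics/crop.png",np.vstack([cv2.resize(a,(600,320)),cv2.resize(b,(525,280)) if 0 else cv2.copyMakeBorder(cv2.resize(b,(525,280)),0,0,0,75,0)]))
E
```

```text
top lekythos 0.58 [400. 227. 427. 256.] [ 0.45  -0.312]
top lekythos 0.33 [279. 161. 301. 184.] [ 0.612 -0.03 ]
top olpe 0.86 [136. 231. 162. 253.] [0.455 0.287]
top aryballos 0.98 [396. 274. 425. 299.] [ 0.347 -0.311]
top aryballos 0.75 [396. 186. 421. 205.] [ 0.556 -0.31 ]
top aryballos 0.73 [332. 237. 353. 258.] [ 0.438 -0.153]
top aryballos 0.64 [316. 285. 339. 306.] [ 0.333 -0.116]
top pyxis 0.93 [200. 239. 225. 265.] [0.433 0.147]
top jar 0.89 [268. 240. 293. 268.] [ 0.426 -0.013]
top staff 0.72 [164. 159. 184. 186.] [0.604 0.23 ]
top mark_a 0.93 [280. 160. 299. 183.] [ 0.622 -0.031]
top mark_a 0.68 [313. 160. 338. 181.] [ 0.626 -0.121]
top mark_a 0.6 [235. 163. 261. 186.] [0.617 0.058]
top mark_a 0.58 [202. 163. 224. 188.] [0.613 0.15 ]
top mark_a 0.47 [200. 241. 222. 262.] [0.435 0.148]
scene lekythos 0.69 [ 99. 263. 131. 315.] [ 0.449 -0.308]
scene olpe 0.88 [325. 116. 346. 155.] [0.453 0.288]
scene olpe 0.6 [174. 225. 196. 256.] [ 0.447 -0.154]
scene aryballos 0.96 [ 68. 248. 101. 283.] [ 0.348 -0.31 ]
scene aryballos 0.75 [152. 189. 181. 219.] [ 0.336 -0.115]
scene aryballos 0.71 [138. 317. 172. 350.] [ 0.558 -0.308]
scene aryballos 0.62 [173. 223. 198. 256.] [ 0.439 -0.15 ]
scene pyxis 0.79 [281. 151. 306. 184.] [0.433 0.15 ]
scene pyxis 0.24 [368. 142. 390. 196.] [0.588 0.273]
scene jar 0.83 [220. 178. 251. 222.] [ 0.428 -0.011]
scene staff 0.63 [369. 142. 387. 194.] [0.614 0.227]
scene mark_a 0.82 [341. 202. 365. 223.] [0.614 0.151]
scene mark_a 0.76 [250. 284. 282. 309.] [ 0.628 -0.119]
scene mark_a 0.69 [281. 256. 318. 277.] [ 0.624 -0.029]
scene mark_a 0.56 [315. 227. 341. 249.] [0.617 0.062]
```

View pics/crop.png

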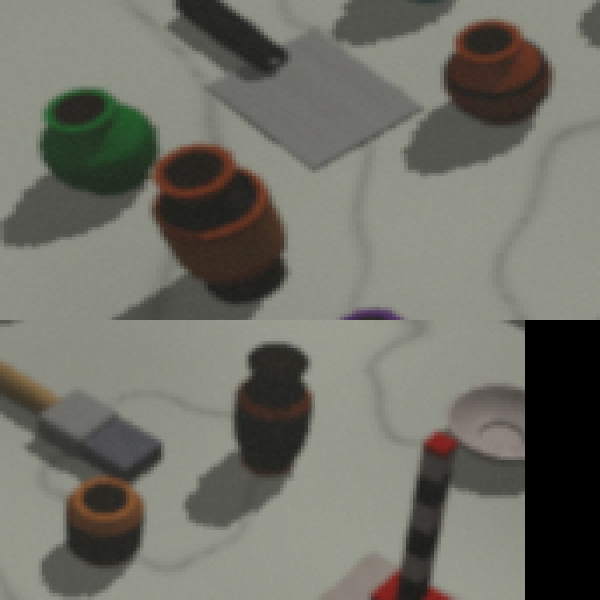

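The crop confirms the identities. The lekythos (115,288) has a tan body, orange bands and lip, and black shoulder. The orange, black-banded aryballos (184,242) is the one meant; the green, purple and turquoise ones are decoys. The pyxis is at (290,166) and the olpe at (338,135). Both cameras agree to about 4 mm, so I'll turn the jaws across the row and start with the olpe.

Emit:
send_rows --plan '[{"offset":[0,0,0],"yaw":0.14},{"offset":[0,0,0],"yaw":0.14},{"offset":[0,0,0],"yaw":0.14},{"offset":[0,0,0],"yaw":0.14},{"offset":[0,0,0],"yaw":0.14},{"offset":[0,0,0],"yaw":0.14},{"offset":[0,0,0],"yaw":0.14},{"offset":[0,0,0],"yaw":0.14},{"offset":[0,0,0],"yaw":0.08},{"offset":[-40,30,0],"yaw":0},{"offset":[-40,40,0],"yaw":0},{"offset":[-40,40,0],"yaw":0},{"offset":[-40,40,0],"yaw":0},{"offset":[-20,40,0],"yaw":0},{"offset":[0,40,0],"yaw":0},{"offset":[0,0,0],"yaw":0}]' --hand 0 --squeeze 12

```text
time: 2.5
tool_pos: [0.3951, 0.3411, 0.2212]
tool_rot: [3.139, -0.001, 1.613]
contact_force: [-0.7, 0.5, -0.3]
opening: 0.0918
grip_force: 0.0
```

```bash
cat >> h.py <<'E'
def off(g):
    s=status.observe(); R=Ro.from_euler("xyz",s["tool_rot"]).as_matrix()
    print("t",round(s["time"],2),"tcp",s["tool_pos"].round(4),"rot",s["tool_rot"].round(3),"offset mm",(R.T@(np.array(g)-s["tool_pos"])*1e3).round(1))
def wrist(n,h,save=None):
    i=camera_info("wrist"); im=read_camera("wrist")
    for r in models.regions_of("wrist",n)[:4]:
        e=np.array(r["extent"]); ys,xs=np.nonzero(r["mask"])
        print(n,round(float(r["conf"]),2),e.round(),hit(i,(xs.mean(),ys.mean()),h)[:2].round(4))
    if save: cv2.imwrite(f"pics/{save}.png",im[:,:,::-1])
E
python3 - <<'E'
from h import *
wrist("olpe",.045,"w1"); wrist("pyxis",.025); wrist("mark_a",.008); off([.454,.287,.15])
E
```

```text
olpe 0.73 [305. 215. 354. 270.] [0.456  0.2845]
pyxis 0.6 [292. 314. 331. 337.] [0.4339 0.1598]
mark_a 0.33 [316. 220. 362. 272.] [0.4639 0.2694]
t 2.8 tcp [0.3895 0.3424 0.2216] rot [-3.141 -0.     1.619] offset mm [-58.4  61.8  71.6]
```

View pics/w1.png

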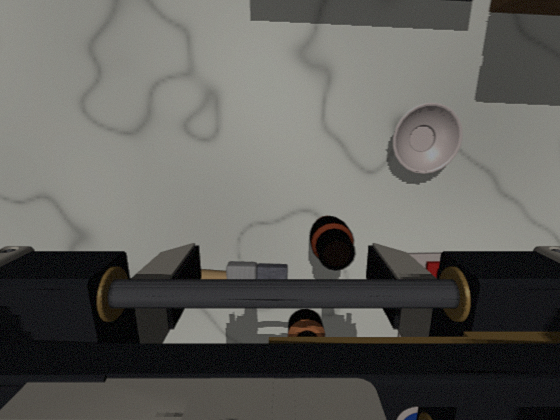

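The wrist view shows the olpe at (331,243) and the measurement agrees (0.455, 0.286). Going over it and down.

Emit:
send_rows --plan '[{"offset":[-30,32,0],"yaw":0},{"offset":[-29,31,0],"yaw":0},{"offset":[0,0,30],"yaw":0},{"offset":[0,0,30],"yaw":0},{"offset":[0,0,30],"yaw":0},{"offset":[0,0,30],"yaw":0},{"offset":[0,0,30],"yaw":0},{"offset":[0,0,22],"yaw":0},{"offset":[0,0,0],"yaw":0},{"offset":[0,0,0],"yaw":0}]'

```text
time: 3.8
tool_pos: [0.4561, 0.2866, 0.05]
tool_rot: [3.141, -0.0, 1.619]
contact_force: [-0.2, 0.0, -0.3]
opening: 0.0918
grip_force: 0.0
```

Emit:
send_rows --plan '[{"offset":[0,0,0],"yaw":0},{"offset":[0,0,0],"yaw":0},{"offset":[0,0,0],"yaw":0},{"offset":[0,0,0],"yaw":0},{"offset":[0,0,0],"yaw":0},{"offset":[0,0,0],"yaw":0},{"offset":[0,0,0],"yaw":0}]' --hand 1

```text
time: 4.5
tool_pos: [0.4561, 0.286, 0.0494]
tool_rot: [-3.141, 0.0, 1.618]
contact_force: [-1.1, -0.4, 1.0]
opening: 0.0446
grip_force: 10.3
```

The opening of 44.6 mm is less than the 50 mm body, so I'll check before lifting.

```bash
python3 - <<'E'
from h import *
s=status.observe(); print(s["opening"],s["grip_force"])
w=read_camera("wrist"); t=read_camera("scene")
a=w[140:350,150:430]; b=cv2.resize(t[80:190,250:390],None,fx=3,fy=3,interpolation=3)
a=cv2.resize(a,(440,330)); b=b[:330,:]
cv2.imwrite("pics/c2.png",np.hstack([a,b[:,:360]])[:,:,::-1])
E
```

```text
0.04456795752099529 10.349151564314525
```

View pics/c2.png

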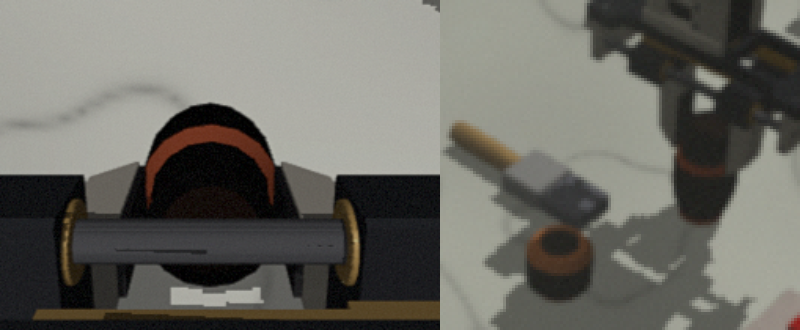

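Emit:
send_rows --plan '[{"offset":[0,0,-4],"yaw":0},{"offset":[0,0,-8],"yaw":0},{"offset":[0,0,-8],"yaw":0},{"offset":[0,0,0],"yaw":0},{"offset":[0,0,0],"yaw":0}]'

```text
time: 5.1
tool_pos: [0.4566, 0.2861, 0.0698]
tool_rot: [3.141, -0.0, 1.618]
contact_force: [0.2, 0.3, -1.1]
opening: 0.038
grip_force: 31.9
```

```bash
python3 - <<'E'
from h import *
i=camera_info("scene");t=read_camera("scene")
print(models.regions_of("scene","olpe")[0]["extent"])
for z in(0,.02): print(z,proj(i,[.456,.286,z]).round(1), proj(i,[.456,.286,z+.081]).round(1))
b=cv2.resize(t[70:180,270:410],(700,550),interpolation=3)
cv2.imwrite("pics/c3.png",b[:,:,::-1]); off([.6179,.060,.2])
E
```

```text
[328.7, 109.9, 349.8, 150.0]
0 [336.7 149.6] [339.6 121.8]
0.02 [337.4 143. ] [340.3 114.4]
t 5.2 tcp [0.4562 0.286  0.0693] rot [-3.141  0.     1.618] offset mm [-233.3  150.9 -130.7]
```

View pics/c3.png

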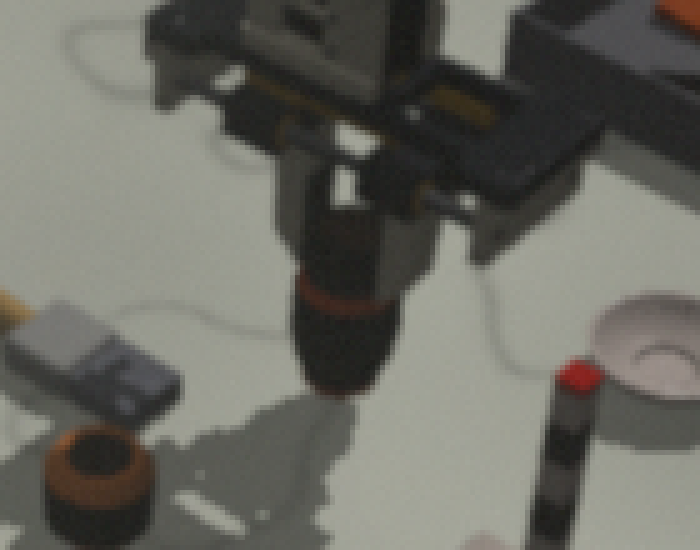

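```bash
python3 - <<'E'
from h import *
i=camera_info("scene")
for z in(.045,.055,.065): print(z,((proj(i,[.456+.02,.287,z])-[270,70])*5).round(),((proj(i,[.456+.027,.287+.0095,z])-[270,70])*5).round())
print("band/lip", [((proj(i,[.456,.286,.02+z])-[270,70])*5).round() for z in (0,.03,.052,.081)])
print(status.observe())
E
```

```text
0.045 [377. 341.] [403. 338.]
0.055 [379. 324.] [405. 321.]
0.065 [381. 306.] [407. 303.]
band/lip [array([337., 365.]), array([342., 314.]), array([346., 275.]), array([352., 222.])]
{'time': 5.2, 'qpos': array([4.17511532e-01, 5.34831546e-01, 1.68224714e+00, 5.78197303e-05,
       9.24749244e-01, 3.70469185e-01]), 'qvel': array([0.00047562, 0.0048563 , 0.00109818, 0.00084441, 0.00068127,
       0.00145114]), 'joint_efforts': array([-3.87985338e-04, -4.86543489e+01, -1.97979230e+01,  7.10786716e-02,
       -3.67799876e-03,  2.17756237e-04]), 'tool_pos': array([0.4562068 , 0.28596502, 0.06930447]), 'tool_rot': array([-3.14135663e+00,  4.21555764e-05,  1.61780386e+00]), 'contact_force': array([ 0.45027212, -0.21909298, -1.10630685]), 'torque': array([-0.11282501,  0.05316379,  0.00399129]), 'grip_force': 31.907729717113398, 'opening': 0.03816216209623941}
```

```bash
python3 - <<'E'
from h import *
s=status.observe();print(s["opening"],s["grip_force"],s["tool_pos"])
g=lambda a:(255*(a/255.)**.45).astype(np.uint8)
t=read_camera("scene");w=read_camera("wrist")
b=cv2.resize(g(t)[85:160,300:375],(450,450),interpolation=3); a=cv2.resize(g(w)[180:330,220:345],(350,450))
cv2.imwrite("pics/c4.png",np.hstack([a,b])[:,:,::-1])
E
```

```text
0.03816216209623941 31.907729717113398 [0.4562068  0.28596502 0.06930447]
```

View pics/c4.png

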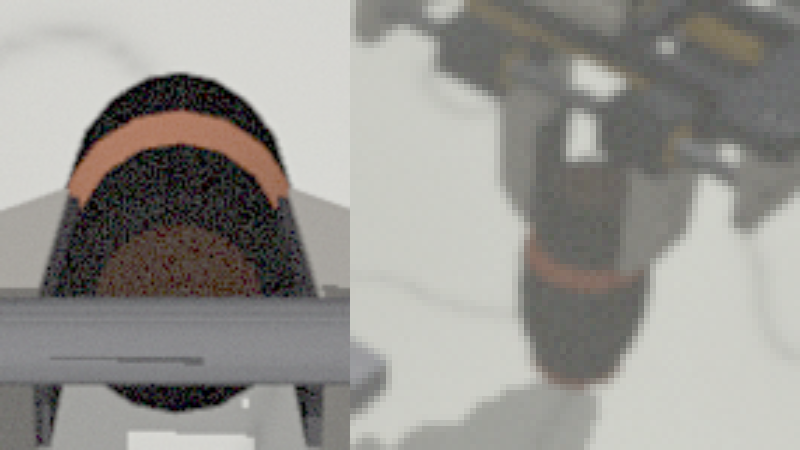

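The pads are clamped on the shoulder above the orange band. The fingertips sit roughly at TCP height, about 25 mm higher than stated. I'll set the pot back down and regrip lower.

Emit:
send_rows --plan '[{"offset":[0,0,6],"yaw":0},{"offset":[0,0,5],"yaw":0},{"offset":[0,0,2],"yaw":0},{"offset":[0,0,1],"yaw":0},{"offset":[0,0,0],"yaw":0},{"offset":[0,0,0],"yaw":0}]'

```text
time: 5.9
tool_pos: [0.4564, 0.2861, 0.0555]
tool_rot: [3.141, -0.0, 1.618]
contact_force: [-0.6, -0.7, -1.1]
opening: 0.0383
grip_force: 31.9
```

Emit:
send_rows --plan '[{"offset":[0,0,1],"yaw":0},{"offset":[0,0,1],"yaw":0},{"offset":[0,0,0],"yaw":0}]'

```text
time: 6.2
tool_pos: [0.4564, 0.286, 0.0534]
tool_rot: [3.142, -0.0, 1.618]
contact_force: [-0.1, -0.4, -1.6]
opening: 0.0385
grip_force: 31.9
```

Emit:
send_rows --plan '[{"offset":[0,0,1],"yaw":0},{"offset":[0,0,0],"yaw":0}]'

```text
time: 6.4
tool_pos: [0.4566, 0.2862, 0.0533]
tool_rot: [3.141, -0.0, 1.618]
contact_force: [-1.8, -0.2, 5.1]
opening: 0.0381
grip_force: 31.0
```

Emit:
send_rows --plan '[{"offset":[0,0,1],"yaw":0},{"offset":[0,0,0],"yaw":0}]'

```text
time: 6.6
tool_pos: [0.4567, 0.2862, 0.0532]
tool_rot: [3.14, -0.001, 1.618]
contact_force: [-2.9, -2.5, 13.6]
opening: 0.0383
grip_force: 32.5
```

Emit:
send_rows --plan '[{"offset":[0,0,-1],"yaw":0},{"offset":[0,0,0],"yaw":0}]'

```text
time: 6.8
tool_pos: [0.4567, 0.2862, 0.0533]
tool_rot: [3.14, -0.0, 1.618]
contact_force: [-2.2, -1.3, 7.9]
opening: 0.0383
grip_force: 31.3
```

Emit:
send_rows --plan '[{"offset":[0,0,0],"yaw":0},{"offset":[0,0,0],"yaw":0},{"offset":[0,0,0],"yaw":0},{"offset":[0,0,0],"yaw":0},{"offset":[0,0,10],"yaw":0},{"offset":[0,0,10],"yaw":0},{"offset":[0,0,7],"yaw":0},{"offset":[0,0,0],"yaw":0}]' --hand 0

```text
time: 7.6
tool_pos: [0.4554, 0.2856, 0.0238]
tool_rot: [-3.139, 0.001, 1.618]
contact_force: [-0.8, 0.7, 0.9]
opening: 0.0912
grip_force: 0.0
```

Emit:
send_rows --plan '[{"offset":[0,0,0],"yaw":0},{"offset":[0,0,0],"yaw":0},{"offset":[0,0,0],"yaw":0},{"offset":[0,0,0],"yaw":0},{"offset":[0,0,0],"yaw":0},{"offset":[0,0,0],"yaw":0},{"offset":[0,0,0],"yaw":0}]' --hand 1

```text
time: 8.3
tool_pos: [0.4565, 0.2861, 0.0256]
tool_rot: [3.141, -0.0, 1.618]
contact_force: [-0.1, -0.1, 1.4]
opening: 0.0498
grip_force: 12.0
```

A clean grip at 49.8 mm and 12 N. Lifting and carrying it to the second disc.

Emit:
send_rows --plan '[{"offset":[0,0,-5],"yaw":0},{"offset":[0,0,-20],"yaw":0},{"offset":[0,0,-30],"yaw":0},{"offset":[0,0,-30],"yaw":0},{"offset":[0,0,-25],"yaw":0},{"offset":[-10,7,0],"yaw":0},{"offset":[-30,19,0],"yaw":0},{"offset":[-38,25,0],"yaw":0},{"offset":[-38,25,0],"yaw":0},{"offset":[-38,25,0],"yaw":0},{"offset":[-38,24,0],"yaw":0},{"offset":[-28,18,0],"yaw":0},{"offset":[-13,8,0],"yaw":0},{"offset":[0,0,0],"yaw":0},{"offset":[0,0,0],"yaw":0}]'

```text
time: 9.8
tool_pos: [0.6171, 0.0609, 0.1344]
tool_rot: [-3.139, -0.001, 1.618]
contact_force: [-0.2, 0.5, -1.9]
opening: 0.05
grip_force: 12.0
```

```bash
python3 - <<'E'
from h import *
off([.6179,.060,.0336]); wrist("mark_a",.008); wrist("olpe",.15); s=status.observe();print(s["opening"],s["grip_force"],s["contact_force"])
E
```

```text
t 9.8 tcp [0.6171 0.0609 0.1344] rot [-3.139e+00 -1.000e-03  1.618e+00] offset mm [ -1.1   1.  100.8]
mark_a 0.81 [254.  69. 319. 141.] [0.6138 0.1511]
mark_a 0.68 [255. 176. 315. 220.] [0.6184 0.0658]
olpe 0.75 [232. 218. 332. 336.] [0.6174 0.0579]
0.04946544788437842 12.000013795914128 [-0.94347097  0.53387193 -1.11349875]
```

Emit:
send_rows --plan '[{"offset":[-1,1,20],"yaw":0},{"offset":[0,0,30],"yaw":0},{"offset":[0,0,25],"yaw":0},{"offset":[0,0,15],"yaw":0},{"offset":[0,0,6],"yaw":0},{"offset":[0,0,2],"yaw":0},{"offset":[0,0,1],"yaw":0},{"offset":[0,0,1],"yaw":0},{"offset":[0,0,0],"yaw":0}]'

```text
time: 10.9
tool_pos: [0.6196, 0.0595, 0.0362]
tool_rot: [3.14, 0.0, 1.618]
contact_force: [-0.8, 0.1, -1.2]
opening: 0.05
grip_force: 12.0
```

Emit:
send_rows --plan '[{"offset":[0,0,1],"yaw":0},{"offset":[0,0,1],"yaw":0},{"offset":[0,0,0],"yaw":0}]'

```text
time: 11.2
tool_pos: [0.6194, 0.0594, 0.0337]
tool_rot: [3.141, -0.0, 1.618]
contact_force: [0.5, -0.9, 0.1]
opening: 0.0498
grip_force: 12.0
```

Emit:
send_rows --plan '[{"offset":[0,0,1],"yaw":0},{"offset":[0,0,0],"yaw":0}]'

```text
time: 11.4
tool_pos: [0.6194, 0.0594, 0.0335]
tool_rot: [3.141, 0.0, 1.618]
contact_force: [-2.1, -0.2, 6.8]
opening: 0.0497
grip_force: 12.0
```

Emit:
send_rows --plan '[{"offset":[0,0,0],"yaw":0},{"offset":[0,0,0],"yaw":0},{"offset":[0,0,0],"yaw":0},{"offset":[0,0,0],"yaw":0},{"offset":[0,0,-10],"yaw":0},{"offset":[0,0,-40],"yaw":0},{"offset":[0,0,-50],"yaw":0},{"offset":[0,0,-50],"yaw":0},{"offset":[-36,-18,0],"yaw":0},{"offset":[-36,-18,0],"yaw":0},{"offset":[-36,-18,0],"yaw":0},{"offset":[-36,-18,0],"yaw":0},{"offset":[-36,-19,0],"yaw":0},{"offset":[-36,-19,0],"yaw":0},{"offset":[-36,-19,0],"yaw":0},{"offset":[-36,-19,0],"yaw":0},{"offset":[-36,-19,0],"yaw":0},{"offset":[-37,-19,0],"yaw":0},{"offset":[0,0,0],"yaw":0},{"offset":[0,0,0],"yaw":0}]' --hand 0

```text
time: 13.4
tool_pos: [0.45, -0.3105, 0.1829]
tool_rot: [3.141, -0.0, 1.616]
contact_force: [0.0, -0.0, 0.1]
opening: 0.0918
grip_force: 0.0
```

```bash
python3 - <<'E'
from h import *
wrist("lekythos",.055,"w5"); off([.45,-.31,.041])
i=camera_info("top");read_camera("top")
for n,z in(("olpe",.05),("mark_a",.008)):
  for r in models.regions_of("top",n)[:5]:
    ys,xs=np.nonzero(r["mask"]);print(n,r["conf"],hit(i,(xs.mean(),ys.mean()),z).round(4))
E
```

```text
lekythos 0.73 [262. 176. 314. 233.] [ 0.4518 -0.3107]
t 13.5 tcp [ 0.4507 -0.3091  0.1827] rot [ 3.141 -0.     1.618] offset mm [ -0.9  -0.8 141.7]
mark_a 0.95 [0.612  0.1485 0.008 ]
mark_a 0.73 [ 0.6218 -0.0324  0.008 ]
mark_a 0.63 [ 0.6272 -0.1215  0.008 ]
```

View pics/w5.png

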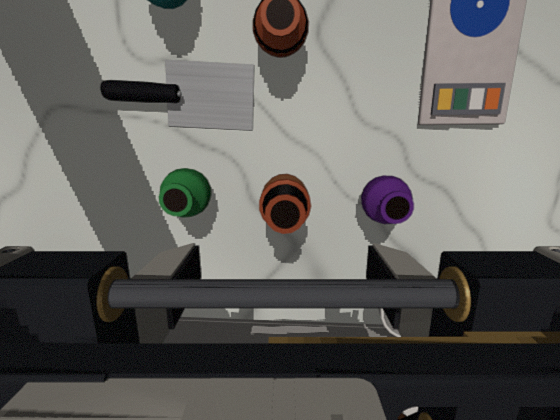

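Lekythos at (285,204), between green (185,193) and purple (387,200). The clearance is fine; descending.

Emit:
send_rows --plan '[{"offset":[-1,0,30],"yaw":0},{"offset":[0,0,35],"yaw":0},{"offset":[0,0,30],"yaw":0},{"offset":[0,0,25],"yaw":0},{"offset":[0,0,14],"yaw":0},{"offset":[0,0,6],"yaw":0},{"offset":[0,0,0],"yaw":0},{"offset":[0,0,0],"yaw":0}]'

```text
time: 14.45
tool_pos: [0.4511, -0.3109, 0.0432]
tool_rot: [3.141, 0.001, 1.618]
contact_force: [0.6, -0.5, -0.3]
opening: 0.0914
grip_force: 0.0
```

Emit:
send_rows --plan '[{"offset":[0,0,0],"yaw":0},{"offset":[0,0,0],"yaw":0},{"offset":[0,0,0],"yaw":0},{"offset":[0,0,0],"yaw":0},{"offset":[0,0,0],"yaw":0},{"offset":[0,0,0],"yaw":0},{"offset":[0,0,0],"yaw":0}]' --hand 1

```text
time: 15.15
tool_pos: [0.4504, -0.3109, 0.0424]
tool_rot: [3.141, -0.0, 1.618]
contact_force: [0.4, -1.0, 0.6]
opening: 0.0475
grip_force: 12.0
```

Emit:
send_rows --plan '[{"offset":[0,0,-5],"yaw":0},{"offset":[0,0,-25],"yaw":0},{"offset":[0,0,-35],"yaw":0},{"offset":[0,0,-35],"yaw":0},{"offset":[0,0,-30],"yaw":0},{"offset":[10,4,0],"yaw":0},{"offset":[28,11,0],"yaw":0},{"offset":[40,16,0],"yaw":0},{"offset":[40,16,0],"yaw":0},{"offset":[40,16,0],"yaw":0},{"offset":[40,16,0],"yaw":0},{"offset":[40,17,0],"yaw":0},{"offset":[40,17,0],"yaw":0},{"offset":[40,17,0],"yaw":0},{"offset":[40,17,0],"yaw":0},{"offset":[40,17,0],"yaw":0},{"offset":[35,14,0],"yaw":0},{"offset":[20,7,0],"yaw":0},{"offset":[0,0,0],"yaw":0},{"offset":[0,0,0],"yaw":0}]'

```text
time: 17.15
tool_pos: [0.6129, 0.1506, 0.1709]
tool_rot: [-3.139, 0.001, 1.619]
contact_force: [-0.1, 0.1, -2.1]
opening: 0.0474
grip_force: 12.0
```

```bash
python3 - <<'E'
from h import *
off([.6136,.150,.0505]); wrist("mark_a",.008,"w6"); wrist("staff",.07);s=status.observe();print(s["opening"],s["grip_force"],s["contact_force"])
E
```

```text
t 17.15 tcp [0.6129 0.1506 0.1709] rot [-3.139e+00  1.000e-03  1.619e+00] offset mm [ -0.6   1.  120.4]
mark_a 0.59 [257. 167. 311. 213.] [0.6136 0.1553]
staff 0.7 [263.  90. 305. 128.] [0.6091 0.2346]
0.04751898565183831 11.98826652967 [ 0.26305473 -0.78003004 -1.92992072]
```

View pics/w6.png

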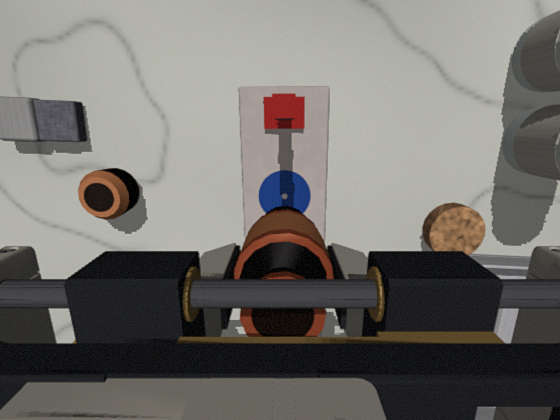

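The wrist view shows the lekythos held straight, with the disc's white dot visible at (284.5,196.5) and the staff's foot at (285,111).

```bash
python3 - <<'E'
from h import *
i=camera_info("wrist"); d=hit(i,(284.5,196.5),.008); print(d); off([d[0],d[1],.0505])
E
```

```text
[0.61520182 0.1476115  0.008     ]
t 17.35 tcp [0.6136 0.1492 0.1723] rot [-3.141  0.     1.616] offset mm [ -1.6   1.5 121.8]
```

Emit:
send_rows --plan '[{"offset":[0,1,20],"yaw":0},{"offset":[0,0,30],"yaw":0},{"offset":[0,0,30],"yaw":0},{"offset":[0,0,22],"yaw":0},{"offset":[0,0,10],"yaw":0},{"offset":[0,0,4],"yaw":0},{"offset":[0,0,2],"yaw":0},{"offset":[0,0,1],"yaw":0},{"offset":[0,0,0],"yaw":0}]'

```text
time: 18.25
tool_pos: [0.6155, 0.1504, 0.0545]
tool_rot: [3.14, -0.0, 1.618]
contact_force: [0.9, -0.3, -1.5]
opening: 0.047
grip_force: 12.0
```

Emit:
send_rows --plan '[{"offset":[0,0,1],"yaw":0},{"offset":[0,0,0],"yaw":0}]'

```text
time: 18.45
tool_pos: [0.6151, 0.1504, 0.0528]
tool_rot: [3.141, -0.0, 1.618]
contact_force: [1.0, 0.0, -2.1]
opening: 0.0473
grip_force: 12.0
```

Emit:
send_rows --plan '[{"offset":[0,0,1],"yaw":0},{"offset":[0,0,0],"yaw":0}]'

```text
time: 18.65
tool_pos: [0.6148, 0.1504, 0.0513]
tool_rot: [-3.141, -0.0, 1.618]
contact_force: [-0.1, -0.3, -1.6]
opening: 0.0472
grip_force: 12.0
```

Emit:
send_rows --plan '[{"offset":[0,0,1],"yaw":0},{"offset":[0,0,0],"yaw":0}]'

```text
time: 18.85
tool_pos: [0.615, 0.1504, 0.0504]
tool_rot: [3.141, -0.0, 1.618]
contact_force: [0.2, -0.5, -2.0]
opening: 0.0476
grip_force: 12.0
```

Emit:
send_rows --plan '[{"offset":[0,0,1],"yaw":0},{"offset":[0,0,0],"yaw":0}]'

```text
time: 19.05
tool_pos: [0.6153, 0.1504, 0.0502]
tool_rot: [3.14, -0.0, 1.618]
contact_force: [-0.9, -0.2, 3.9]
opening: 0.0473
grip_force: 12.0
```

Emit:
send_rows --plan '[{"offset":[0,0,0],"yaw":0},{"offset":[0,0,0],"yaw":0},{"offset":[0,0,0],"yaw":0},{"offset":[0,0,0],"yaw":0},{"offset":[0,0,-10],"yaw":0},{"offset":[0,0,-30],"yaw":0},{"offset":[0,0,-40],"yaw":0},{"offset":[0,0,-40],"yaw":0},{"offset":[0,-30,0],"yaw":0},{"offset":[2,-30,0],"yaw":0},{"offset":[2,-30,0],"yaw":0},{"offset":[2,-30,0],"yaw":0},{"offset":[1,-30,0],"yaw":0},{"offset":[0,-32,0],"yaw":0},{"offset":[0,0,0],"yaw":0},{"offset":[0,0,0],"yaw":0}]' --hand 0

```text
time: 20.65
tool_pos: [0.4332, 0.1489, 0.1705]
tool_rot: [3.139, -0.0, 1.618]
contact_force: [-0.7, -0.0, 0.5]
opening: 0.0918
grip_force: 0.0
```

```bash
python3 - <<'E'
from h import *
wrist("pyxis",.024); off([.433,.148,.006])
E
```

```text
t 20.75 tcp [0.434  0.1489 0.1701] rot [ 3.14  -0.     1.618] offset mm [ -0.9  -1.4 164.1]
```

Emit:
send_rows --plan '[{"offset":[-1,-1,35],"yaw":0},{"offset":[0,0,40],"yaw":0},{"offset":[0,0,40],"yaw":0},{"offset":[0,0,25],"yaw":0},{"offset":[0,0,10],"yaw":0},{"offset":[0,0,5],"yaw":0},{"offset":[0,0,3],"yaw":0},{"offset":[0,0,2],"yaw":0},{"offset":[0,0,0],"yaw":0},{"offset":[0,0,0],"yaw":0}]'

```text
time: 21.75
tool_pos: [0.4324, 0.1479, 0.0101]
tool_rot: [3.14, -0.0, 1.618]
contact_force: [-0.5, -0.1, 0.4]
opening: 0.0916
grip_force: 0.0
```

Emit:
send_rows --plan '[{"offset":[0,0,0],"yaw":0},{"offset":[0,0,0],"yaw":0},{"offset":[0,0,0],"yaw":0},{"offset":[0,0,0],"yaw":0},{"offset":[0,0,0],"yaw":0},{"offset":[0,0,0],"yaw":0},{"offset":[0,0,0],"yaw":0}]' --hand 1

```text
time: 22.45
tool_pos: [0.432, 0.1478, 0.0094]
tool_rot: [3.141, -0.0, 1.618]
contact_force: [0.9, -0.1, -0.9]
opening: 0.0488
grip_force: 12.0
```

Emit:
send_rows --plan '[{"offset":[0,0,-5],"yaw":0},{"offset":[0,0,-25],"yaw":0},{"offset":[0,0,-35],"yaw":0},{"offset":[0,0,-35],"yaw":0},{"offset":[0,0,-30],"yaw":0},{"offset":[-10,7,0],"yaw":0},{"offset":[-27,17,0],"yaw":0},{"offset":[-36,24,0],"yaw":0},{"offset":[-36,24,0],"yaw":0},{"offset":[-36,24,0],"yaw":0},{"offset":[-36,24,0],"yaw":0},{"offset":[-36,24,0],"yaw":0},{"offset":[-30,20,0],"yaw":0},{"offset":[-20,12,0],"yaw":0},{"offset":[-10,6,0],"yaw":0},{"offset":[0,0,0],"yaw":0},{"offset":[0,0,0],"yaw":0}]'

```text
time: 24.15
tool_pos: [0.6258, -0.1196, 0.1387]
tool_rot: [-3.14, -0.001, 1.618]
contact_force: [-0.5, 0.9, -1.2]
opening: 0.0484
grip_force: 12.0
```

```bash
python3 - <<'E'
from h import *
off([.6268,-.1205,.018]); wrist("mark_a",.008,"w7");wrist("pyxis",.15)
E
```

```text
t 24.15 tcp [ 0.6258 -0.1196  0.1387] rot [-3.140e+00 -1.000e-03  1.618e+00] offset mm [ -1.1   1.1 120.7]
mark_a 0.92 [260. 179. 313. 221.] [ 0.6285 -0.116 ]
mark_a 0.88 [254.  73. 319. 139.] [ 0.6237 -0.0286]
mark_a 0.58 [252.   0. 318.  28.] [0.619  0.0423]
pyxis 0.9 [237. 222. 336. 327.] [ 0.6262 -0.1162]
```

View pics/w7.png

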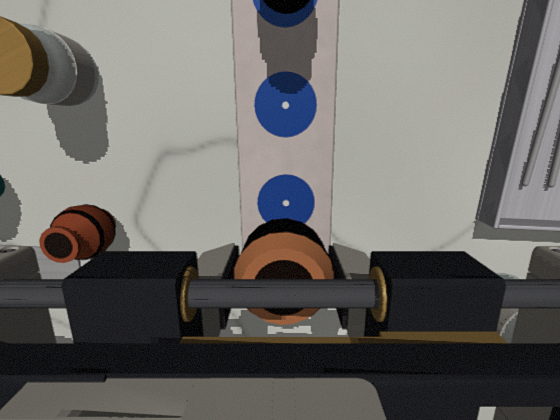

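The pyxis is held upright. The target disc's dot is at (285.5,203) and the next dot at (285.5,104.5).

```bash
python3 - <<'E'
from h import *
i=camera_info("wrist"); d=hit(i,(285.5,203),.008); print(d,hit(i,(285.5,104.5),.008)); off([d[0],d[1],.018])
E
```

```text
[ 0.62873852 -0.11973684  0.008     ] [ 0.62418355 -0.02865486  0.008     ]
t 24.35 tcp [ 0.6263 -0.1193  0.1397] rot [-3.142 -0.     1.619] offset mm [ -0.6   2.4 121.7]
```

Emit:
send_rows --plan '[{"offset":[-1,1,20],"yaw":0},{"offset":[0,0,30],"yaw":0},{"offset":[0,0,30],"yaw":0},{"offset":[0,0,22],"yaw":0},{"offset":[0,0,10],"yaw":0},{"offset":[0,0,4],"yaw":0},{"offset":[0,0,2],"yaw":0},{"offset":[0,0,2],"yaw":0},{"offset":[0,0,0],"yaw":0},{"offset":[0,0,0],"yaw":0}]'

```text
time: 25.35
tool_pos: [0.6281, -0.1215, 0.0202]
tool_rot: [3.14, 0.0, 1.618]
contact_force: [-0.4, -0.1, -0.9]
opening: 0.0487
grip_force: 12.0
```

Emit:
send_rows --plan '[{"offset":[0,0,1],"yaw":0},{"offset":[0,0,0],"yaw":0}]'

```text
time: 25.55
tool_pos: [0.6277, -0.1214, 0.0185]
tool_rot: [3.141, -0.0, 1.618]
contact_force: [-0.3, -0.4, -1.8]
opening: 0.0484
grip_force: 12.0
```

Emit:
send_rows --plan '[{"offset":[0,0,1],"yaw":0},{"offset":[0,0,0],"yaw":0}]'

```text
time: 25.75
tool_pos: [0.6278, -0.1214, 0.0175]
tool_rot: [3.141, 0.0, 1.618]
contact_force: [0.1, 0.4, 0.2]
opening: 0.0484
grip_force: 12.0
```

Emit:
send_rows --plan '[{"offset":[0,0,0.5],"yaw":0},{"offset":[0,0,0],"yaw":0}]'

```text
time: 25.95
tool_pos: [0.6278, -0.1214, 0.0174]
tool_rot: [3.141, 0.0, 1.618]
contact_force: [-1.6, 0.8, 4.9]
opening: 0.0486
grip_force: 12.0
```

Emit:
send_rows --plan '[{"offset":[0,0,0],"yaw":0},{"offset":[0,0,0],"yaw":0},{"offset":[0,0,0],"yaw":0},{"offset":[0,0,0],"yaw":0},{"offset":[0,0,-10],"yaw":0},{"offset":[0,0,-40],"yaw":0},{"offset":[0,0,-50],"yaw":0},{"offset":[0,0,-50],"yaw":0},{"offset":[-3,-31,0],"yaw":0},{"offset":[-3,-32,0],"yaw":0},{"offset":[-4,-32,0],"yaw":0},{"offset":[-4,-32,0],"yaw":0},{"offset":[-4,-32,0],"yaw":0},{"offset":[-4,-32,0],"yaw":0},{"offset":[0,0,0],"yaw":0},{"offset":[0,0,0],"yaw":0}]' --hand 0

```text
time: 27.55
tool_pos: [0.4383, -0.1527, 0.168]
tool_rot: [3.14, 0.001, 1.617]
contact_force: [0.3, -0.4, 0.1]
opening: 0.092
grip_force: 0.0
```

```bash
python3 - <<'E'
from h import *
wrist("aryballos",.03); off([.438,-.152,.010])
E
```

```text
aryballos 0.95 [358. 312. 402. 337.] [ 0.5503 -0.2925]
aryballos 0.92 [147. 131. 206. 184.] [ 0.3347 -0.1147]
aryballos 0.82 [173. 306. 223. 346.] [ 0.3495 -0.3029]
aryballos 0.67 [474.   0. 512.   5.] [0.6071 0.0278]
t 27.65 tcp [ 0.4391 -0.1525  0.1675] rot [3.140e+00 1.000e-03 1.618e+00] offset mm [  0.7  -1.3 157.5]
```

Emit:
send_rows --plan '[{"offset":[1,-1,30],"yaw":0},{"offset":[0,0,40],"yaw":0},{"offset":[0,0,40],"yaw":0},{"offset":[0,0,25],"yaw":0},{"offset":[0,0,12],"yaw":0},{"offset":[0,0,6],"yaw":0},{"offset":[0,0,4],"yaw":0},{"offset":[0,0,0],"yaw":0},{"offset":[0,0,0],"yaw":0}]'

```text
time: 28.55
tool_pos: [0.4375, -0.1515, 0.0105]
tool_rot: [3.14, 0.001, 1.618]
contact_force: [-0.3, -0.0, -0.0]
opening: 0.0915
grip_force: 0.0
```

Emit:
send_rows --plan '[{"offset":[0,0,0],"yaw":0},{"offset":[0,0,0],"yaw":0},{"offset":[0,0,0],"yaw":0},{"offset":[0,0,0],"yaw":0},{"offset":[0,0,0],"yaw":0},{"offset":[0,0,0],"yaw":0},{"offset":[0,0,0],"yaw":0}]' --hand 1

```text
time: 29.25
tool_pos: [0.4371, -0.1514, 0.01]
tool_rot: [3.141, 0.0, 1.618]
contact_force: [0.8, -0.1, 1.1]
opening: 0.0507
grip_force: 12.0
```

Emit:
send_rows --plan '[{"offset":[0,0,-5],"yaw":0},{"offset":[0,0,-20],"yaw":0},{"offset":[0,0,-35],"yaw":0},{"offset":[0,0,-35],"yaw":0},{"offset":[0,0,-35],"yaw":0},{"offset":[5,8,0],"yaw":0},{"offset":[14,24,0],"yaw":0},{"offset":[20,34,0],"yaw":0},{"offset":[20,34,0],"yaw":0},{"offset":[20,34,0],"yaw":0},{"offset":[18,32,0],"yaw":0},{"offset":[10,17,0],"yaw":0},{"offset":[5,8,0],"yaw":0},{"offset":[0,0,0],"yaw":0},{"offset":[0,0,0],"yaw":0}]'

```text
time: 30.75
tool_pos: [0.6214, -0.0309, 0.1393]
tool_rot: [-3.14, -0.0, 1.618]
contact_force: [0.6, 0.2, -1.6]
opening: 0.0505
grip_force: 12.0
```

```bash
python3 - <<'E'
from h import *
off([.623,-.030,.0185]); wrist("mark_a",.008,"w8"); s=status.observe();print(s["opening"],s["grip_force"],s["contact_force"])
E
```

```text
t 30.75 tcp [ 0.6214 -0.0309  0.1393] rot [-3.14  -0.     1.618] offset mm [  0.8   1.9 120.8]
mark_a 0.95 [254.   0. 318.  25.] [0.6142 0.1329]
mark_a 0.6 [259. 120. 294. 137.] [0.6124 0.0353]
mark_a 0.57 [256. 174. 315. 225.] [ 0.6234 -0.0278]
0.05025520336889449 11.999886240810156 [ 0.41027573  0.20515721 -1.25517968]
```

View pics/w8.png

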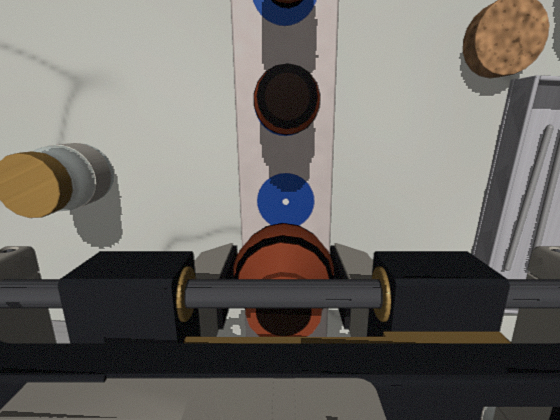

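The aryballos is held upright, with the target's dot at (285.5,202), nearly beneath it. The olpe stands on its disc at (287,98). Setting down.

Emit:
send_rows --plan '[{"offset":[0,1,20],"yaw":0},{"offset":[0,0,30],"yaw":0},{"offset":[0,0,30],"yaw":0},{"offset":[0,0,22],"yaw":0},{"offset":[0,0,10],"yaw":0},{"offset":[0,0,4],"yaw":0},{"offset":[0,0,2],"yaw":0},{"offset":[0,0,1],"yaw":0},{"offset":[0,0,0],"yaw":0},{"offset":[0,0,0],"yaw":0}]'

```text
time: 31.85
tool_pos: [0.6239, -0.0305, 0.0217]
tool_rot: [3.14, 0.0, 1.618]
contact_force: [-0.2, 0.8, -1.3]
opening: 0.0504
grip_force: 12.0
```

Emit:
send_rows --plan '[{"offset":[0,0,1],"yaw":0},{"offset":[0,0,0],"yaw":0}]'

```text
time: 32.05
tool_pos: [0.6235, -0.0304, 0.02]
tool_rot: [3.141, -0.0, 1.618]
contact_force: [-0.2, -0.6, -0.3]
opening: 0.0506
grip_force: 12.0
```

Emit:
send_rows --plan '[{"offset":[0,0,1],"yaw":0},{"offset":[0,0,0],"yaw":0}]'

```text
time: 32.25
tool_pos: [0.6233, -0.0304, 0.0188]
tool_rot: [-3.141, -0.0, 1.618]
contact_force: [-0.2, -0.0, -1.3]
opening: 0.0506
grip_force: 12.0
```

Emit:
send_rows --plan '[{"offset":[0,0,1],"yaw":0},{"offset":[0,0,0],"yaw":0}]'

```text
time: 32.45
tool_pos: [0.6235, -0.0304, 0.018]
tool_rot: [3.141, -0.0, 1.618]
contact_force: [0.3, 0.0, 0.5]
opening: 0.0506
grip_force: 12.0
```

Emit:
send_rows --plan '[{"offset":[0,0,0.5],"yaw":0},{"offset":[0,0,0],"yaw":0}]'

```text
time: 32.65
tool_pos: [0.6235, -0.0305, 0.018]
tool_rot: [3.141, 0.0, 1.618]
contact_force: [-2.4, 0.7, 5.2]
opening: 0.0508
grip_force: 12.0
```

Seated. Releasing, rising and backing away to look from above.

Emit:
send_rows --plan '[{"offset":[0,0,0],"yaw":0},{"offset":[0,0,0],"yaw":0},{"offset":[0,0,0],"yaw":0},{"offset":[0,0,0],"yaw":0},{"offset":[0,0,-10],"yaw":0},{"offset":[0,0,-40],"yaw":0},{"offset":[0,0,-50],"yaw":0},{"offset":[0,0,-50],"yaw":0},{"offset":[0,0,-40],"yaw":0},{"offset":[0,-40,0],"yaw":0},{"offset":[0,-40,0],"yaw":0},{"offset":[0,-40,0],"yaw":0},{"offset":[0,-40,0],"yaw":0},{"offset":[0,-40,0],"yaw":0},{"offset":[0,0,0],"yaw":0}]' --hand 0

```text
time: 34.15
tool_pos: [0.4191, -0.0393, 0.2078]
tool_rot: [-3.139, -0.001, 1.617]
contact_force: [0.5, 0.6, 0.4]
opening: 0.0915
grip_force: 0.0
```

```bash
python3 - <<'E'
from h import *
t=read_camera("top");s=read_camera("scene")
g=lambda a:(255*(a/255.)**.6).astype(np.uint8)
a=cv2.resize(g(t)[140:215,155:385],None,fx=3,fy=3,interpolation=3); b=cv2.resize(g(s)[130:330,200:400],(350,350),interpolation=3)
c=np.zeros((580,690,3),np.uint8); c[:225]=a; c[230:,:350]=b[:350]
cv2.imwrite("pics/end.png",c[:,:,::-1])
E
```

```text
(no output)
```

View pics/end.png

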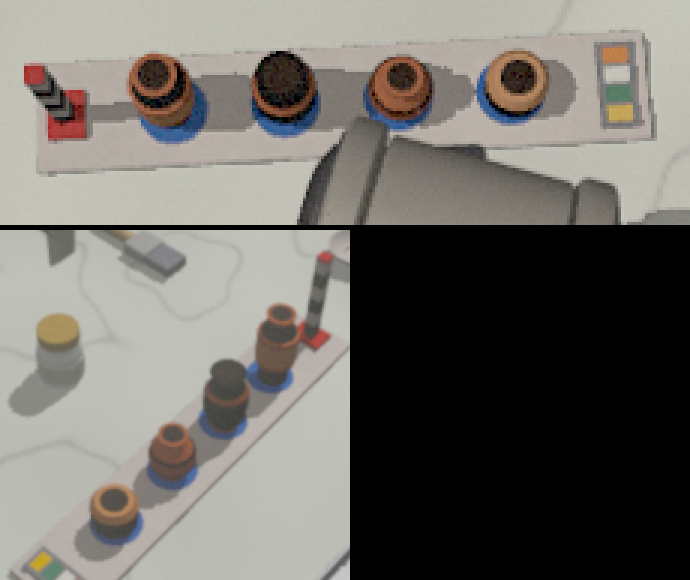

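The order from the staff is lekythos, olpe, aryballos, pyxis. Each stands upright on its own disc, the jar hasn't moved, and the arm is clear.

```bash
python3 -c "
from h import *
print(ticket.hand_in())"
```

```text
the job is handed in; nothing more can be done
None
```

All four pots stand upright, one on each blue disc, in order from the scale: lekythos, olpe, aryballos, pyxis. The olpe's first grip slid to its shoulder, so I set it down and regripped it, the jar was left in place, and the job is handed in at about 34 s.

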